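# Clip the lap bell onto the display stand

### The job

Hang the loose brass bell on the empty display stand: take it by the block on top of its snap hook, press the hook's sprung gate against the bar of the stand's steel loop until the bar passes inside and the gate springs shut, then let the bell hang freely and upright from the loop. The loop's height on its post is not known exactly, so feel for the bar and press gently (well under 25 N), and leave the other things as they are.

Things in the scene. Friction and masses are not known exactly. Their poses are not given: they have to be found in the camera images.
- bell: Loose brass bell, 64 mm wide, 54 high, 0.2 to 0.45 kg, standing on the bench, with a rigid steel snap hook fixed upright on its crown. Origin: centre of its underside; z up, x towards the hook's gate side. The hook lies in the plane y = 0: a 7 mm round bar; foot centre line at z 67 mm, spine centre line at x -12 up to z 102.5, then the crook to the nose. (x, z) here are mm in this frame.
- bell_grip (a point): Where to take the bell: at bell (0, 152) mm, in the black plastic grip block on top of the crook, 20 mm along x, 16 mm along y, from z 123 to z 172 mm. Take it from above, either way round.
- bell_crook (a point): Top of the crook's inside, at bell (0, 117.5) mm. Hung, the loop's bar lies here, its centre 3 mm lower, at z 114.5 mm. The crook's bar has its centre line over (-11, 113), (0, 121), (11, 113) mm.
- bell_nose (a point): Underside of the hook's rigid nose, at bell (12, 99) mm. From the nose (centre line (12, 102.5)) a straight beak, 7 mm round, leads out and slightly up to its tip (centre line (26, 108) mm), beyond the gate. A bar of 6 mm touched from above by the beak at x 24 has its centre at z 100.2 mm.
- gate (a joint): Sprung gate, a 5 mm round steel finger hinged at bell (12, 70) mm, standing up to (12, 96.5), just under the nose. 0 = shut; value = swing inwards to the spine, rad (to 1.0). About 2.5 N on its end starts it, 6 to 10 N swings it 0.7. Press with the bar's centre 1 to 3 mm lower than under the nose (z 93 to 95): it passes after about 15 mm; then lower the hook. Lower it jams, higher it meets the nose.
- stand: Empty display stand, fixed: dark wooden foot 165 x 110 x 12 mm (from 40 mm before the origin), 12 mm steel post at x +95 mm, top at 190 mm. Origin on the bench right below the middle of the loop's front bar; x from the front bar back to the post, z up. The hook goes over the front bar from the -x side with its gate facing +x, between the loop's legs.
- loop_nominal (a point): Middle of the loop's front bar as if its clamp stood mid-range, 165 mm up; the true bar is right above or below it by up to 10 mm, not measured: feel it, e.g. lower the beak onto it. Loop: level U of 6 mm steel rod, front bar along y, legs 50 mm apart (centres) running 85 mm back to a clamp block (62 wide, 20 high) on the post. The clamp is stiff and holds in gentle use.
- taken_stand: A second, like stand, with a like bell already hanging on its loop; origin and axes as for stand. To be left alone; its place is swapped with the empty one at random.
- figurine: Bystander: small trophy figure, 40 mm square foot, 94 mm high, loose. Origin: centre of its underside.
- small_cup: Bystander: small trophy cup, 44 mm square foot, 85 mm high, loose. Origin: centre of its underside.
- marble_base: Bystander: marble block 60 x 50 x 30 mm, loose. Origin: centre of its underside.
- screw_jar: Bystander: jar, 56 mm wide, 70 mm high, loose. Origin: centre of its underside.
- screwdriver: Bystander: screwdriver lying on the bench. Origin: centre of its underside.
- tape: Bystander: clear plastic ring 90 mm wide, 24 mm high, lying flat. Origin: centre of its underside.
Not all that is in view belongs to the job. Leave any pink or purple look-alike of the stand alone.

How it is judged:
On the way, in this order (a step that is already met when the one before it is completed fails the run):
1. the bell is lifted clear of the bench (height (world z) of bell above 0.03 m), for 0.1 s.
2. the gate is pressed open (more than 0.3 rad) against the empty stand's loop (value of joint gate above 0.3 rad and contact force between bell and stand above 1 N), for 0.02 s.
3. the bar is inside the hook and the gate has sprung shut (value of joint gate below 0.08 rad and x of bell in the frame of stand between -0.01 and 0.01 m and y of bell in the frame of stand between -0.02 and 0.02 m), for 0.1 s.
At the end, for the whole second after the job is handed in: The bell hangs at rest (slower than 0.05 m/s) and upright (within 0.15 rad) from the empty stand's loop, carried by it (more than 1 N): the bell's origin within 10 mm in x and 20 mm in y of the stand's, and 34 to 66 mm above the bench; the gate is shut (under 0.08 rad) (all of step 3 and height (world z) of bell between 0.034 and 0.066 m and angle between bell's own z axis and vertical below 0.15 rad and contact force between bell and stand above 1 N and linear speed of bell below 0.05 m/s); the robot touches nothing.
It fails at once if the bell or its hook is pressed against the empty stand with more than 25 N (contact force between bell and stand above 25 N).
It fails at once if the bell is tipped by more than 0.5 rad (angle between bell's own z axis and vertical above 0.5 rad).
It fails at once if the occupied stand or its bell is pushed (more than 5 N) (contact force between taken_stand and the arm above 5 N or contact force between taken_stand and the fingers above 5 N or contact force between taken_stand and bell above 5 N).
It fails at once if a bystander is moved by more than 15 mm (distance of any of figurine, small_cup, marble_base, screw_jar, screwdriver, tape from where it was at the start of the episode above 0.015 m).
It also fails if it takes over 48 s, if anything falls off the work surface, if the arm or the gripper's body presses on something with over 40 N, if the wrist force passes 120 N, or if a joint passes its speed limit or range.

### The arm

A 6-joint arm with a two-finger parallel gripper is mounted at the origin on the work surface. World frame = base frame: x ahead of the robot, y to its left, z up, the work surface at z = 0. Lengths are in m, angles in rad, forces in N, time in s.
With the tool pointing down it reaches from about 0.35 to 0.85 m from the base axis. Payload 8.1 kg.
Tool frame: the origin (TCP) lies at the centre of the arm's flange, where the gripper is bolted on; the fingertips stand 186 mm ahead of it and the grasp point (between the pads) lies 167 mm ahead of it; z points along the fingers, y is the line along which they close (so a half turn about z gives the same grasp; the last joint's range is limited). The gripper opens to 93 mm and grips with 3 to 60 N. Pads are 15 mm wide; open, the fingers measure 128 mm over their backs; the gripper's body (75 mm by 188 mm) begins 65 mm behind the grasp point.
Start: joints at [1.109, 0.13, 1.488, -0, 1.523, -0.085], TCP at [0.221, 0.558, 0.405] pointing down, gripper open.
Joint ranges: [-2.96, 2.96], [-0.89, 2.26], [0.02, 2.5], [-1.34, 4.48], [0, 2.73], [-2.66, 2.66]. Speed limits (rad/s): [2.39, 2.39, 2.79, 3.14, 3.14, 3.14].

### API

Orientations are given as a rotation vector (axis times angle).
In Python, from plant import read_state, read_camera, camera_params, robot gives the robot as it stands.
- The arm moves only by the tool carry_out, never from a script. Its argument "targets" is a list of rows, each an object of numbers: "hand": the opening in per cent of the stroke, from 0 (shut) to 100 (fully open); "x", "y", "z": the shift along the tool's x, y, z in m; "ax", "ay", "az": the turn, a rotation vector about the tool's x, y, z in rad. In form: [{"hand": .., "x": .., "y": .., "z": .., "ax": .., "ay": .., "az": ..}, ...]. A call has 1 to 8 rows; each row is the pose to reach, as a shift and turn from the pose commanded when the call began, along the tool's axes at that moment; what a row does not reach only later rows make up. A row lasts 1/8 s, in which the tool goes at most 62.5 mm and 10.7 degrees, less where a joint would pass 70% of its speed; a pose out of reach is approached as far as the arm can. A call with a gripper value outside its range is refused whole. The fingers move at their own pace and stop on an object; "newtons" is the grip in N (left out, the last holds). Time passes only in rows, so rows that repeat a pose let the fingers close. It gives the time, the measured TCP pose, the force, the opening and the grip force at its end, in the units of the state.
- read_state(): the state, without advancing time (a new reading comes with each control period).
- read_camera(name): name is "side" or "top"; returns (picture, depth): 420x560x3 uint8, blue, green, red; 420x560 float32, m along the optical axis (not along the pixel's ray), 0 where there is no reading.
- camera_params(name): a dict with "fx", "fy", "cx", "cy" (pixels), "position" and "rotation" of the camera in the world. Camera axes: x right, y up, looking along -z (the intrinsics and any distortion apply to the point x, -y, -z); pixel columns grow to the right and rows downward; lengths in m; the calibration is good to about 2 mm. A picture is of the moment at which its call begins. camera_params takes no time and is no camera call.
- robot.close_job(): hands the job in; it is judged then, once.
The state is a dict: "t": time; "q": joint angles; "dq": joint speeds; "joint_torque": joint torques, N m; "tool_pos": TCP position; "orientation": TCP orientation; "force": force on the tool from outside, world axes, zero at the start; "wrist_torque": the same for the moment, N m; "opening": finger opening in m; "gripper_force": force on a finger pad.
Only numpy, scipy, OpenCV 4.12 (cv2) and the standard library are available. Lean on these libraries where they do the work, as an engineer would, in place of code of your own. Each camera call takes 0.05 s, during which the arm holds its last target. There are 200 camera calls.

## Working session

There is one attempt and no reset: what is moved stays moved. The work goes in short steps, Python scripts to look and compute and a tool call to move; the robot and the scene stay as the last step left them, time stands still between calls to the robot, and variables do not carry over. Pictures are saved under pics/ and viewed, at most 10 in all, crops included, and the job is handed in when it is done.

Besides the shell and the picture viewer there is one more tool, called after ">>>" in YAML: its name, and indented under it one key for each argument. carry_out: Moves the arm, as the interface text tells. Its arguments: {"type":"object","properties":{"targets":{"type":"array","items":{"type":"object","properties":{"hand":{"type":"number"},"x":{"type":"number"},"y":{"type":"number"},"z":{"type":"number"},"ax":{"type":"number"},"ay":{"type":"number"},"az":{"type":"number"}}}},"newtons":{"type":"number"}},"required":["targets"]}

```bash
mkdir -p pics; ls
cat > h.py <<'E'
import numpy as np, cv2
from plant import read_state, read_camera, camera_params, robot
def pts(name, depth):
    p=camera_params(name); v,u=np.mgrid[0:depth.shape[0],0:depth.shape[1]]
    x=(u-p['cx'])/p['fx']*depth; y=-(v-p['cy'])/p['fy']*depth
    return np.stack([x,y,-depth],-1)@np.array(p['rotation']).T+np.array(p['position'])
E
python3 - <<'E'
from h import *
for n in('side','top'):
    im,d=read_camera(n); cv2.imwrite(f'pics/{n}0.png',im); np.savez(f'{n}0.npz',im=im,d=d); print(camera_params(n))
print(read_state())
E
```

```text
pics
{'fx': 429.5414841755875, 'fy': 429.5414841755875, 'cx': 285.2442477492305, 'cy': 209.47439703549992, 'position': array([-0.03210281, -0.71560247,  0.79753811]), 'rotation': array([ 0.88405353, -0.29069147, -0.55077095])}
{'fx': 484.7847904420394, 'fy': 484.7847904420394, 'cx': 278.4645542494124, 'cy': 196.98168818186275, 'position': array([ 0.16963917, -0.01456876,  1.4294277 ]), 'rotation': array([ 0.1902573 , -0.16745237, -1.47023264])}
{'t': 0.1, 'q': array([ 1.10859683e+00,  1.31087021e-01,  1.48919845e+00, -3.26344864e-05,
        1.52299140e+00, -8.54288552e-02]), 'dq': array([ 1.22237188e-03, -3.46483404e-03, -2.11664118e-03, -1.04906286e-03,
        2.59013996e-03, -8.46747235e-05]), 'joint_torque': array([ 1.74012392e-03, -5.61342359e+01, -4.93095124e+01,  7.71402405e-02,
        2.90344778e-02, -7.16594536e-05]), 'tool_pos': array([0.22065773, 0.55772315, 0.40377585]), 'orientation': array([-5.88253515e-01, -3.08559419e+00,  2.56049517e-03]), 'force': array([ 0.41948541,  0.69988634, -0.08058762]), 'wrist_torque': array([0.02124778, 0.01367841, 0.02210389]), 'gripper_force': 0.0, 'opening': 0.09283484727386367}
```

View pics/side0.png

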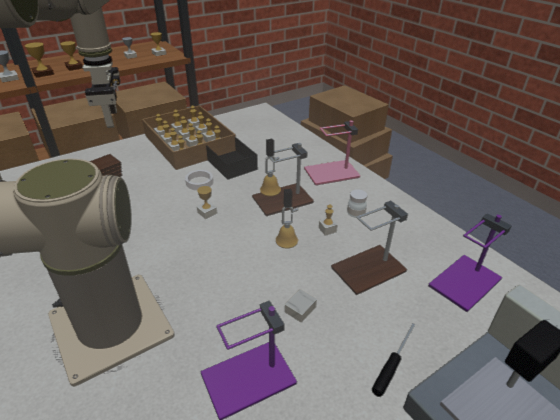

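View pics/top0.png

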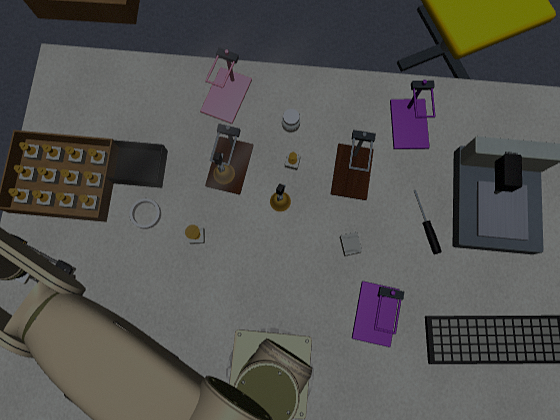

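Candidates for the bell: the loose one standing at side (287,232) / top (280,198), the hung one at side (270,180) / top (222,172), and the trophies in the tray. I choose the loose one. 
Candidates for the stand: the dark wood empty one at side (369,268) / top (352,170), the dark occupied one at side (283,198), pink at side (332,172), and purple at side (248,378) and (465,282). I choose the empty dark wood one.

```bash
sed -i "s/np.array(p\['rotation'\]).T/cv2.Rodrigues(np.array(p['rotation']))[0].T/" h.py
python3 - <<'E'
from h import *
S=np.load('side0.npz');T=np.load('top0.npz')
a=cv2.resize(S['im'][170:300,250:420],None,fx=4.2,fy=4.2,interpolation=cv2.INTER_CUBIC)[:, :]
cv2.imwrite('pics/c_side.png',cv2.resize(a,(780,596)))
b=T['im'][120:215,250:385]; cv2.imwrite('pics/c_top.png',cv2.resize(b,(790,556),interpolation=cv2.INTER_CUBIC))
for n,D in(('side',S),('top',T)):
    P=pts(n,D['d']); 
    for z0,z1 in((-.02,.006),(.02,.05),(.05,.09),(.12,.15),(.15,.2)):
        pass
    np.save(n+'P.npy',P)
    print(n,'bench',np.median(P[200:400:7,150:350:7,2]))
P=np.load('topP.npy')
print(np.round(P[198,270:292:2],3)); print(np.round(P[170,335:372:4],3)); print(np.round(P[135,345:380:3],3))
E
```

```text
side bench 0.00032503760422497585
top bench 0.001267678747650658
[[ 0.497  0.047  0.008]
 [ 0.494  0.041  0.023]
 [ 0.489  0.034  0.045]
 [ 0.488  0.028  0.05 ]
 [ 0.479  0.021  0.095]
 [ 0.486  0.016  0.066]
 [ 0.489  0.011  0.057]
 [ 0.489  0.005  0.057]
 [ 0.492 -0.001  0.046]
 [ 0.499 -0.007  0.018]
 [ 0.503 -0.013  0.005]]
[[ 0.601 -0.141  0.014]
 [ 0.602 -0.153  0.012]
 [ 0.602 -0.165  0.015]
 [ 0.604 -0.177  0.014]
 [ 0.605 -0.189  0.014]
 [ 0.609 -0.203  0.005]
 [ 0.607 -0.213  0.015]
 [ 0.609 -0.226  0.012]
 [ 0.558 -0.212  0.179]
 [ 0.615 -0.252 -0.   ]]
[[ 0.721 -0.166  0.001]
 [ 0.722 -0.175  0.001]
 [ 0.724 -0.185 -0.003]
 [ 0.654 -0.171  0.18 ]
 [ 0.653 -0.179  0.183]
 [ 0.655 -0.187  0.182]
 [ 0.652 -0.194  0.19 ]
 [ 0.655 -0.203  0.185]
 [ 0.656 -0.211  0.184]
 [ 0.657 -0.219  0.184]
 [ 0.659 -0.228  0.18 ]
 [ 0.732 -0.269 -0.004]]
```

View pics/c_side.png

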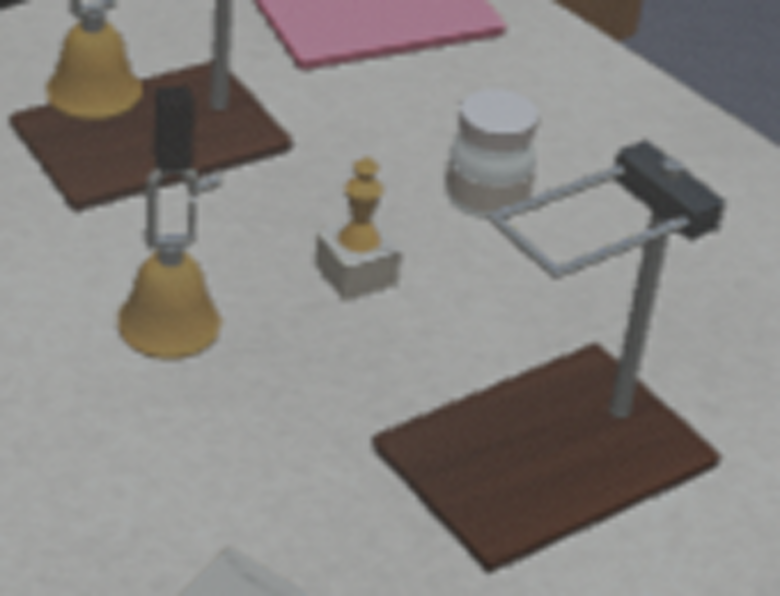

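View pics/c_top.png

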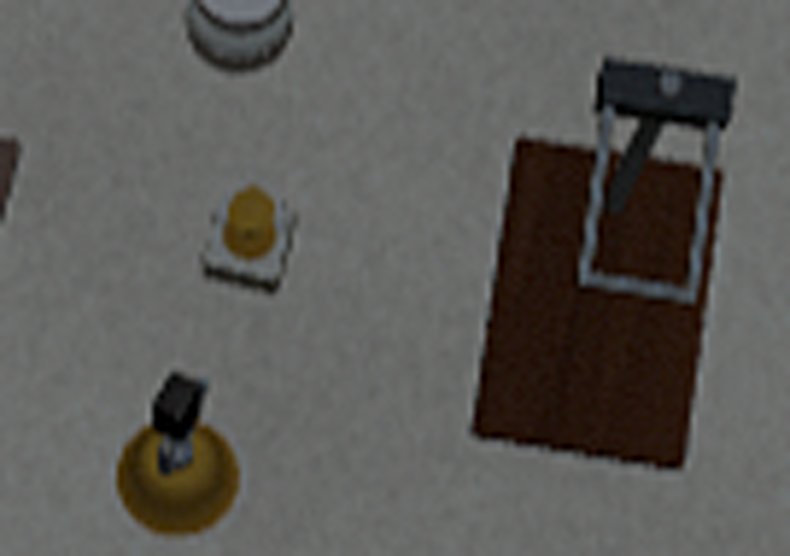

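The crops confirm both choices. The bell has its beak tip at side ~(297,210) and the black block at side ~(288,198). The empty stand has its loop's front bar running from side (358,217) to (372,229).

```bash
cat >> h.py <<'E'
def ray(name,uv,z):
    p=camera_params(name); uv=np.atleast_2d(np.array(uv,float))
    d=np.stack([(uv[:,0]-p['cx'])/p['fx'],-(uv[:,1]-p['cy'])/p['fy'],-np.ones(len(uv))],-1)@cv2.Rodrigues(np.array(p['rotation']))[0].T
    c=np.array(p['position']); return c+d*((z-c[2])/d[:,2])[:,None]
def biggest(m):
    c=cv2.findContours(m.astype(np.uint8),cv2.RETR_EXTERNAL,cv2.CHAIN_APPROX_NONE)[0]
    return max(c,key=cv2.contourArea)[:,0,:]
E
python3 - <<'E'
from h import *
for n,fr,br,bk in(('top',(322,128,382,205),(260,178,300,215),(272,178,290,196)),('side',(325,240,415,300),(270,210,305,250),(280,185,296,211))):
    im=np.load(n+'0.npz')['im'].astype(int); B,G,R=im[...,0],im[...,1],im[...,2]
    def roi(m,r):
        o=np.zeros_like(m);o[r[1]:r[3],r[0]:r[2]]=m[r[1]:r[3],r[0]:r[2]];return o
    m=roi((R>B+8)&(R<95)&(R>G+5)&(G<B+14),fr); m=cv2.morphologyEx(m.astype(np.uint8),cv2.MORPH_CLOSE,np.ones((7,7)))
    c=biggest(m); X=ray(n,c,.012)[:,:2]; r=cv2.minAreaRect((X*1000).astype(np.float32)); print(n,'foot',r)
    c=biggest(roi((R>B+30)&(G>B+12),br)); print(' brass px',c.min(0),c.max(0))
    if n=='top':
        X=ray(n,c,.004)[:,:2]; print(' brass rim circ',cv2.minEnclosingCircle((X*1000).astype(np.float32)), X.min(0),X.max(0))
    m=roi((R<55)&(abs(R-B)<15),bk); c=biggest(m); print(' block px',c.min(0),c.max(0),c.mean(0),cv2.minAreaRect(c.astype(np.float32)))
f=lambda x,y:(250+x/4.588,170+y/4.588)
print('tip',ray('side',f(216,184),.108)); print('spine',ray('side',f(153,212),.085),'gate',ray('side',f(189,212),.085))
print('blocktop',ray('side',f(173,90),.172)); print('bottom',ray('side',f(169,357),0))
g=lambda x,y:(250+x/5.852,120+y/5.852)
print('bell disc top', ray('top',g(178,476),.015)); print('blocktop from top',ray('top',[g(175,374),g(206,385),g(187,410),g(155,397)],.172))
print('loop corners top',ray('top',[g(584,282),g(694,297)],.165),'side',ray('side',[f(492,216),f(556,271)],.165))
print('clamp', ray('top',[g(605,60),g(735,78)],.175))
E
```

```text
top foot ((602.9852294921875, -192.56724548339844), (109.60655212402344, 163.55905151367188), 85.55345916748047)
 brass px [270 193] [290 210]
 brass rim circ ((490.8188171386719, 16.802175521850586), 31.229110717773438) [ 0.46236033 -0.01394995] [0.51717614 0.04723404]
 block px [276 184] [284 195] [279.92592593 189.37037037] ((279.612060546875, 189.40518188476562), (6.95924186706543, 10.767128944396973), 23.198591232299805)
side foot ((599.7005615234375, -196.63247680664062), (111.6180419921875, 164.3474578857422), 85.7302017211914)
 brass px [276 225] [297 247]
 block px [284 189] [291 206] [287.0952381 197.5952381] ((287.5, 197.5), (7.0, 17.0), 0.0)
tip [[0.51216041 0.00158684 0.108     ]]
spine [[0.48388328 0.02388014 0.085     ]] gate [[0.50144638 0.01235611 0.085     ]]
blocktop [[0.49179829 0.01789563 0.172     ]]
bottom [[ 4.74864430e-01 -8.40774346e-03 -1.11022302e-16]]
bell disc top [[0.48765309 0.01503066 0.015     ]]
blocktop from top [[0.49993427 0.01756328 0.172     ]
 [0.49606698 0.00294809 0.172     ]
 [0.48351283 0.01052159 0.172     ]
 [0.4882572  0.02565872 0.172     ]]
loop corners top [[ 0.56332928 -0.16713958  0.165     ]
 [ 0.56081508 -0.218304    0.165     ]] side [[ 0.57110815 -0.15839059  0.165     ]
 [ 0.56799934 -0.20936843  0.165     ]]
clamp [[ 0.66950052 -0.16919985  0.175     ]
 [ 0.666176   -0.23031083  0.175     ]]
```

Run:
```python
from h import *
for n,r in(('top',(205,140,240,185)),('side',(258,130,285,168))):
    P=np.load(n+'P.npy')[r[1]:r[3],r[0]:r[2]].reshape(-1,3); im=np.load(n+'0.npz')['im'][r[1]:r[3],r[0]:r[2]].reshape(-1,3).astype(int)
    for lo in(.1,.16,.18,.2):
        q=P[(P[:,2]>lo)&(P[:,2]<.25)]; 
        if len(q): print(n,lo,len(q),q.mean(0).round(3),q.min(0).round(3),q.max(0).round(3))
# depth-based block of the loose bell & loop bar
for n,r in(('top',(268,176,296,200)),('side',(278,183,300,210))):
    P=np.load(n+'P.npy')[r[1]:r[3],r[0]:r[2]].reshape(-1,3); q=P[(P[:,2]>.125)&(P[:,2]<.2)]; print('block',n,len(q),q.mean(0).round(3),q.max(0).round(3),q.min(0).round(3))
for n,r in(('top',(347,163,372,174)),('side',(356,212,376,232))):
    P=np.load(n+'P.npy')[r[1]:r[3],r[0]:r[2]].reshape(-1,3); q=P[(P[:,2]>.14)&(P[:,2]<.2)]; print('loop',n,len(q),np.median(q,0).round(3))
s=read_state(); R=cv2.Rodrigues(s['orientation'])[0]; print(R.round(3),s['t'])
for yaw in (-26,): 
    y=np.deg2rad(yaw)
    for k in(1,-1):
        Rt=np.array([[k*np.cos(y),k*np.sin(y),0],[k*np.sin(y),-k*np.cos(y),0],[0,0,-1]]).T
        # tool x along +-bell x, y = z cross x
        x=np.array([np.cos(y),np.sin(y),0])*k; z=np.array([0,0,-1.]); Rt=np.stack([x,np.cross(z,x),z],1)
        print(k,'rotvec tool',cv2.Rodrigues(R.T@Rt)[0].ravel().round(3))
print('shift',R.T@(np.array([.490,.0145,.42])-s['tool_pos']))
```

```text
top 0.1 294 [0.559 0.185 0.169] [0.534 0.152 0.1  ] [0.636 0.215 0.228]
top 0.16 226 [0.561 0.185 0.184] [0.535 0.152 0.16 ] [0.614 0.215 0.228]
top 0.18 85 [0.546 0.187 0.212] [0.538 0.18  0.181] [0.558 0.198 0.228]
top 0.2 64 [0.547 0.188 0.218] [0.538 0.18  0.201] [0.558 0.198 0.228]
side 0.1 267 [0.551 0.183 0.183] [0.531 0.153 0.129] [0.607 0.208 0.224]
side 0.16 229 [0.551 0.183 0.189] [0.534 0.153 0.16 ] [0.607 0.208 0.224]
side 0.18 133 [0.545 0.184 0.203] [0.535 0.177 0.181] [0.557 0.202 0.224]
side 0.2 78 [0.545 0.184 0.213] [0.537 0.177 0.2  ] [0.557 0.202 0.224]
block top 72 [0.489 0.017 0.162] [0.502 0.027 0.176] [0.48  0.008 0.126]
block side 145 [0.488 0.012 0.153] [0.501 0.027 0.174] [0.478 0.003 0.126]
loop top 62 [ 0.564 -0.195  0.176]
loop side 100 [ 0.564 -0.179  0.175]
[[-0.93   0.368 -0.001]
 [ 0.368  0.93  -0.002]
 [ 0.    -0.002 -1.   ]] 0.1
1 rotvec tool [ 0.000e+00 -3.000e-03 -3.065e+00]
-1 rotvec tool [-0.002 -0.     0.077]
shift [-0.45030996 -0.40605135 -0.01559175]
```

>>> carry_out:
  targets:
    - {"x": -0.45, "y": -0.406, "z": -0.016, "az": 0.077, "hand": 60}
    - {"x": -0.45, "y": -0.406, "z": -0.016, "az": 0.077, "hand": 60}
    - {"x": -0.45, "y": -0.406, "z": -0.016, "az": 0.077, "hand": 60}
    - {"x": -0.45, "y": -0.406, "z": -0.016, "az": 0.077, "hand": 60}
    - {"x": -0.45, "y": -0.406, "z": -0.016, "az": 0.077, "hand": 60}
    - {"x": -0.45, "y": -0.406, "z": -0.016, "az": 0.077, "hand": 60}
    - {"x": -0.45, "y": -0.406, "z": -0.016, "az": 0.077, "hand": 60}
    - {"x": -0.45, "y": -0.406, "z": -0.016, "az": 0.077, "hand": 60}

```text
schema error: expected keys hand, x, y, z, ax, ay, az
```

>>> carry_out:
  targets:
    - {"x": -0.45, "y": -0.406, "z": -0.016, "ax": 0, "ay": 0, "az": 0.077, "hand": 60}
    - {"x": -0.45, "y": -0.406, "z": -0.016, "ax": 0, "ay": 0, "az": 0.077, "hand": 60}
    - {"x": -0.45, "y": -0.406, "z": -0.016, "ax": 0, "ay": 0, "az": 0.077, "hand": 60}
    - {"x": -0.45, "y": -0.406, "z": -0.016, "ax": 0, "ay": 0, "az": 0.077, "hand": 60}
    - {"x": -0.45, "y": -0.406, "z": -0.016, "ax": 0, "ay": 0, "az": 0.077, "hand": 60}
    - {"x": -0.45, "y": -0.406, "z": -0.016, "ax": 0, "ay": 0, "az": 0.077, "hand": 60}
    - {"x": -0.45, "y": -0.406, "z": -0.016, "ax": 0, "ay": 0, "az": 0.077, "hand": 60}
    - {"x": -0.45, "y": -0.406, "z": -0.016, "ax": 0, "ay": 0, "az": 0.077, "hand": 60}

```text
t: 1.1
tool_pos: [0.443, 0.1081, 0.4179]
orientation: [0.707, 3.061, 0.0]
force: [1.0, 0.5, 0.2]
opening: 0.0557
gripper_force: 0.0
```

>>> carry_out:
  targets:
    - {"x": -0.083, "y": -0.064, "z": 0, "ax": 0, "ay": 0, "az": 0, "hand": 60}
    - {"x": -0.083, "y": -0.064, "z": 0, "ax": 0, "ay": 0, "az": 0, "hand": 60}
    - {"x": -0.083, "y": -0.064, "z": 0, "ax": 0, "ay": 0, "az": 0, "hand": 60}
    - {"x": -0.083, "y": -0.064, "z": 0, "ax": 0, "ay": 0, "az": 0, "hand": 60}

```text
t: 1.6
tool_pos: [0.4889, 0.0164, 0.4175]
orientation: [-0.707, -3.06, -0.0]
force: [-0.3, 0.1, 0.0]
opening: 0.0556
gripper_force: 0.0
```

```bash
cat >> h.py <<'E'
def go(x,y,z,yaw):  # shift/turn in tool axes to reach the TCP with tool x = -(bell x at yaw deg), tool down
    s=read_state(); R=cv2.Rodrigues(s['orientation'])[0]; a=np.deg2rad(yaw)
    X=-np.array([np.cos(a),np.sin(a),0]); Z=np.array([0,0,-1.]); Rt=np.stack([X,np.cross(Z,X),Z],1)
    print('t',s['t'],'pos',s['tool_pos'].round(4),'F',s['force'].round(2),'open',s['opening'],'shift',(R.T@(np.array([x,y,z])-s['tool_pos'])).round(4),'turn',cv2.Rodrigues(R.T@Rt)[0].ravel().round(4))
E
python3 - <<'E'
from h import *
go(.490,.0145,.319,-26)
im,d=read_camera('side'); cv2.imwrite('pics/s1.png',cv2.resize(im[90:270,200:380],(600,600),interpolation=cv2.INTER_CUBIC))
E
```

```text
t 1.6 pos [0.4889 0.0164 0.4175] F [-0.34  0.08  0.01] open 0.05563963519933937 shift [-0.0019 -0.0012  0.0985] turn [-0.     -0.0012 -0.0005]
```

View pics/s1.png

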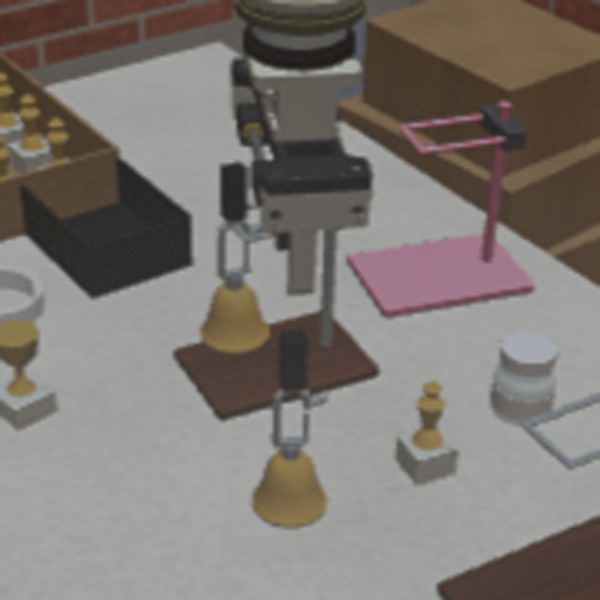

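The gripper is above the loose bell, with its near finger at crop (300,265) and the block at (292,360). Lowering and closing.

>>> carry_out:
  targets:
    - {"x": -0.002, "y": -0.001, "z": 0.04, "ax": 0, "ay": 0, "az": 0, "hand": 60}
    - {"x": -0.002, "y": -0.001, "z": 0.07, "ax": 0, "ay": 0, "az": 0, "hand": 60}
    - {"x": -0.002, "y": -0.001, "z": 0.09, "ax": 0, "ay": 0, "az": 0, "hand": 60}
    - {"x": -0.002, "y": -0.001, "z": 0.098, "ax": 0, "ay": 0, "az": 0, "hand": 60}
    - {"x": -0.002, "y": -0.001, "z": 0.098, "ax": 0, "ay": 0, "az": 0, "hand": 60}
    - {"x": -0.002, "y": -0.001, "z": 0.098, "ax": 0, "ay": 0, "az": 0, "hand": 35}
    - {"x": -0.002, "y": -0.001, "z": 0.098, "ax": 0, "ay": 0, "az": 0, "hand": 25}
    - {"x": -0.002, "y": -0.001, "z": 0.098, "ax": 0, "ay": 0, "az": 0, "hand": 22}
  newtons: 10

```text
t: 2.65
tool_pos: [0.4907, 0.0143, 0.3206]
orientation: [0.707, 3.06, 0.0]
force: [0.5, -0.5, 0.6]
opening: 0.0307
gripper_force: 0.0
```

>>> carry_out:
  targets:
    - {"x": 0, "y": 0, "z": 0, "ax": 0, "ay": 0, "az": 0, "hand": 18}
    - {"x": 0, "y": 0, "z": 0, "ax": 0, "ay": 0, "az": 0, "hand": 10}
    - {"x": 0, "y": 0, "z": 0, "ax": 0, "ay": 0, "az": 0, "hand": 0}
    - {"x": 0, "y": 0, "z": 0, "ax": 0, "ay": 0, "az": 0, "hand": 0}

```text
t: 3.15
tool_pos: [0.4905, 0.0142, 0.3199]
orientation: [-0.707, -3.061, 0.001]
force: [-1.7, -1.0, 2.1]
opening: 0.0161
gripper_force: 10.0
```

>>> carry_out:
  targets:
    - {"x": 0, "y": 0, "z": 0, "ax": 0, "ay": 0, "az": 0, "hand": 0}
    - {"x": 0, "y": 0, "z": 0, "ax": 0, "ay": 0, "az": 0, "hand": 0}
    - {"x": 0, "y": 0, "z": -0.02, "ax": 0, "ay": 0, "az": 0, "hand": 0}
    - {"x": 0, "y": 0, "z": -0.06, "ax": 0, "ay": 0, "az": 0, "hand": 0}
    - {"x": 0, "y": 0, "z": -0.1, "ax": 0, "ay": 0, "az": 0, "hand": 0}
    - {"x": 0, "y": 0, "z": -0.11, "ax": 0, "ay": 0, "az": 0, "hand": 0}
    - {"x": 0, "y": 0, "z": -0.11, "ax": 0, "ay": 0, "az": 0, "hand": 0}
  newtons: 50

```text
t: 4.03
tool_pos: [0.4906, 0.0145, 0.4291]
orientation: [-0.706, -3.061, -0.0]
force: [-0.8, -0.5, -4.6]
opening: 0.0155
gripper_force: 50.0
```

Run:
```python
from h import *
a=np.deg2rad(-4); p=np.array([.558,-.192])-.075*np.array([np.cos(a),np.sin(a)])
print(p); go(p[0],p[1],.43,-4)
```

```text
[ 0.4831827  -0.18676826]
t 4.025 pos [0.4906 0.0145 0.4291] F [-0.8  -0.51 -4.64] open 0.015535568441347394 shift [-0.0816 -0.1841 -0.0009] turn [ 2.000e-04 -2.000e-04 -3.839e-01]
```

>>> carry_out:
  targets:
    - {"x": -0.015, "y": -0.035, "z": 0, "ax": 0, "ay": 0, "az": -0.07, "hand": 0}
    - {"x": -0.03, "y": -0.07, "z": 0, "ax": 0, "ay": 0, "az": -0.15, "hand": 0}
    - {"x": -0.05, "y": -0.11, "z": 0, "ax": 0, "ay": 0, "az": -0.25, "hand": 0}
    - {"x": -0.066, "y": -0.15, "z": 0, "ax": 0, "ay": 0, "az": -0.33, "hand": 0}
    - {"x": -0.077, "y": -0.174, "z": 0, "ax": 0, "ay": 0, "az": -0.37, "hand": 0}
    - {"x": -0.082, "y": -0.184, "z": 0, "ax": 0, "ay": 0, "az": -0.384, "hand": 0}
    - {"x": -0.082, "y": -0.184, "z": 0, "ax": 0, "ay": 0, "az": -0.384, "hand": 0}
    - {"x": -0.082, "y": -0.184, "z": 0, "ax": 0, "ay": 0, "az": -0.384, "hand": 0}

```text
t: 5.03
tool_pos: [0.4836, -0.186, 0.4292]
orientation: [-0.109, -3.139, -0.001]
force: [0.3, -0.4, -3.8]
opening: 0.0158
gripper_force: 50.0
```

Run:
```python
from h import *
go(.483,-.187,.43,-4)
o=[]
for n,r in(('side',(290,130,440,260)),('top',(300,90,400,220))):
    im,d=read_camera(n); np.savez(n+'1.npz',im=im,d=d); o.append(cv2.resize(im[r[1]:r[3],r[0]:r[2]],None,fx=600/(r[3]-r[1])*.57,fy=600/(r[3]-r[1])*.57,interpolation=cv2.INTER_CUBIC)); print(o[-1].shape)
h=min(x.shape[0] for x in o); cv2.imwrite('pics/s2.png',np.hstack([x[:h] for x in o]))
```

```text
t 5.025 pos [ 0.4836 -0.186   0.4292] F [ 0.3  -0.45 -3.76] open 0.015795911312455887 shift [ 0.0006 -0.001  -0.0008] turn [ 0.0009 -0.001   0.0003]
(342, 395, 3)
(342, 263, 3)
```

View pics/s2.png

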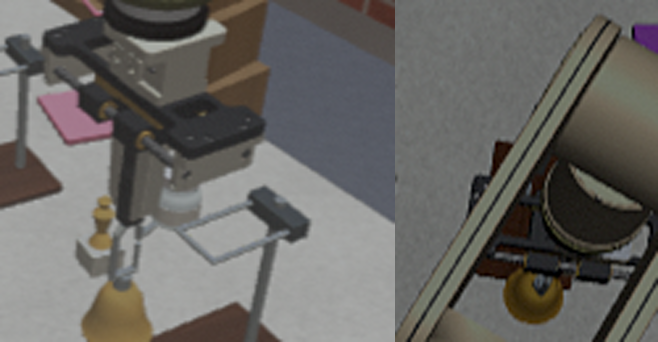

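Run:
```python
from h import *
from scipy.optimize import least_squares
for n,r in(('top',(340,185,370,222)),('side',(318,235,352,275))):
    D=np.load(n+'1.npz'); im=D['im'].astype(int); B,G,R=im[...,0],im[...,1],im[...,2]
    m=(R>B+30)&(G>B+12); o=np.zeros_like(m); o[r[1]:r[3],r[0]:r[2]]=m[r[1]:r[3],r[0]:r[2]]
    c=biggest(o); print(n,c.min(0),c.max(0))
    if n=='top':
        X=ray(n,c,.113)[:,:2]; X=X[X[:,0]<np.median(X[:,0])]
        f=least_squares(lambda p:np.hypot(X[:,0]-p[0],X[:,1]-p[1])-.032,X.mean(0)+[.02,0],loss='soft_l1',f_scale=.002); print('rim centre',f.x,np.abs(f.fun).mean())
f=lambda x,y:(290+x/2.631,130+y/2.631)
print('hook foot',ray('side',f(122,284),.172),'tip',ray('side',f(151,231),.218))
P=pts('side',np.load('side1.npz')['d']);u,v=map(int,f(122,284));print(P[v-1:v+2,u-1:u+2].reshape(-1,3).round(3))
q=P[212:232,357:375].reshape(-1,3);q=q[(q[:,2]>.15)&(q[:,2]<.2)];print(len(q),np.median(q,0))
```

```text
top [341 187] [363 212]
rim centre [ 0.48551598 -0.18487298] 0.00417354810262114
side [321 237] [347 264]
hook foot [[ 0.47531504 -0.19486461  0.172     ]] tip [[ 0.5008786  -0.19517008  0.218     ]]
[[ 0.475 -0.19   0.174]
 [ 0.477 -0.191  0.174]
 [ 0.478 -0.193  0.175]
 [ 0.476 -0.19   0.171]
 [ 0.477 -0.191  0.171]
 [ 0.479 -0.193  0.172]
 [ 0.476 -0.19   0.168]
 [ 0.478 -0.191  0.167]
 [ 0.479 -0.193  0.169]]
96 [ 0.56292425 -0.17928437  0.17431768]
```

>>> carry_out:
  targets:
    - {"x": -0.02, "y": 0, "z": 0, "ax": 0, "ay": 0, "az": 0, "hand": 0}
    - {"x": -0.04, "y": 0, "z": 0, "ax": 0, "ay": 0, "az": 0, "hand": 0}
    - {"x": -0.052, "y": 0, "z": 0, "ax": 0, "ay": 0, "az": 0, "hand": 0}
    - {"x": -0.055, "y": 0, "z": 0, "ax": 0, "ay": 0, "az": 0, "hand": 0}
    - {"x": -0.055, "y": 0, "z": 0.006, "ax": 0, "ay": 0, "az": 0, "hand": 0}
    - {"x": -0.055, "y": 0, "z": 0.012, "ax": 0, "ay": 0, "az": 0, "hand": 0}
    - {"x": -0.055, "y": 0, "z": 0.012, "ax": 0, "ay": 0, "az": 0, "hand": 0}
    - {"x": -0.055, "y": 0, "z": 0.012, "ax": 0, "ay": 0, "az": 0, "hand": 0}

```text
t: 6.12
tool_pos: [0.5382, -0.1909, 0.4179]
orientation: [-0.11, -3.14, -0.0]
force: [0.9, -1.1, -4.1]
opening: 0.0156
gripper_force: 50.0
```

Run:
```python
from h import *
go(.538,-.190,.417,-4)
r=(310,150,420,240)
im,d=read_camera('side'); np.savez('side2.npz',im=im,d=d); cv2.imwrite('pics/s3.png',cv2.resize(im[r[1]:r[3],r[0]:r[2]],None,fx=6.6,fy=6.6,interpolation=cv2.INTER_CUBIC))
```

```text
t 6.125 pos [ 0.5382 -0.1909  0.4179] F [ 0.86 -1.06 -4.13] open 0.015623420493694348 shift [0.0003 0.0008 0.0009] turn [ 0.     -0.0001 -0.0002]
```

View pics/s3.png

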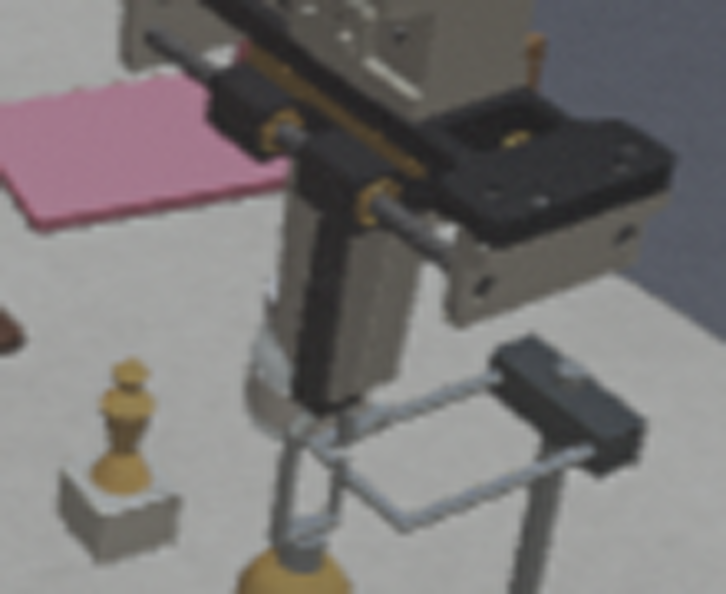

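```bash
cat >> h.py <<'E'
def proj(name,X):
    p=camera_params(name); c=(np.atleast_2d(X)-np.array(p['position']))@cv2.Rodrigues(np.array(p['rotation']))[0]
    return np.stack([p['cx']+p['fx']*c[:,0]/-c[:,2],p['cy']-p['fy']*c[:,1]/-c[:,2]],1)
def bellpt(tcp,yaw,b): # b mm in bell frame, nominal grasp
    a=np.deg2rad(yaw);b=np.array(b)/1000
    return np.array([tcp[0]+b[0]*np.cos(a)-b[1]*np.sin(a),tcp[1]+b[0]*np.sin(a)+b[1]*np.cos(a),tcp[2]-.319+b[2]])
E
python3 - <<'E'
from h import *
s=read_state(); t=s['tool_pos']
C=lambda p:((p-np.array([310,150]))*6.6).round(0).tolist()
for k,b in dict(tip=(29,0,109),gatebase=(12,0,70),spinebase=(-12,0,67),gatetop=(12,0,95),crown=(0,0,54),tip26=(26,0,108)).items(): print(k,C(proj('side',bellpt(t,-4,b))))
a=np.deg2rad(-4)
for o in((.559,-.192),):
  for z in(.155,.165,.175,.18):
    for y in(.025,-.025): print(z,y,C(proj('side',[o[0]-y*np.sin(a),o[1]+y*np.cos(a),z])))
    print(' back', [C(proj('side',[o[0]+.085*np.cos(a)-y*np.sin(a),o[1]+.085*np.sin(a)+y*np.cos(a),z])) for y in(.025,-.025)])
print('posttop',C(proj('side',[.559+.095,-.192-.0066,.19])))
print('foot corners',[C(proj('side',[.559+x*np.cos(a)-y*np.sin(a),-.192+x*np.sin(a)+y*np.cos(a),.012])) for x,y in((-.04,.055),(-.04,-.055),(.125,-.055),(.125,.055))])
im=np.load('side2.npz')['im'];cv2.imwrite('pics/s4.png',cv2.resize(im[190:250,330:410],None,fx=10,fy=10,interpolation=cv2.INTER_CUBIC))
E
```

```text
tip [[386.0, 400.0]]
gatebase [[333.0, 503.0]]
spinebase [[277.0, 532.0]]
gatetop [[342.0, 447.0]]
crown [[300.0, 549.0]]
tip26 [[379.0, 405.0]]
0.155 0.025 [[303.0, 487.0]]
0.155 -0.025 [[392.0, 567.0]]
 back [[[485.0, 416.0]], [[577.0, 490.0]]]
0.165 0.025 [[306.0, 465.0]]
0.165 -0.025 [[396.0, 545.0]]
 back [[[489.0, 395.0]], [[582.0, 469.0]]]
0.175 0.025 [[310.0, 443.0]]
0.175 -0.025 [[400.0, 522.0]]
 back [[[493.0, 373.0]], [[587.0, 447.0]]]
0.18 0.025 [[311.0, 432.0]]
0.18 -0.025 [[402.0, 511.0]]
 back [[[496.0, 362.0]], [[589.0, 436.0]]]
posttop [[568.0, 368.0]]
foot corners [[[132.0, 759.0]], [[306.0, 946.0]], [[643.0, 786.0]], [[457.0, 620.0]]]
```

View pics/s4.png

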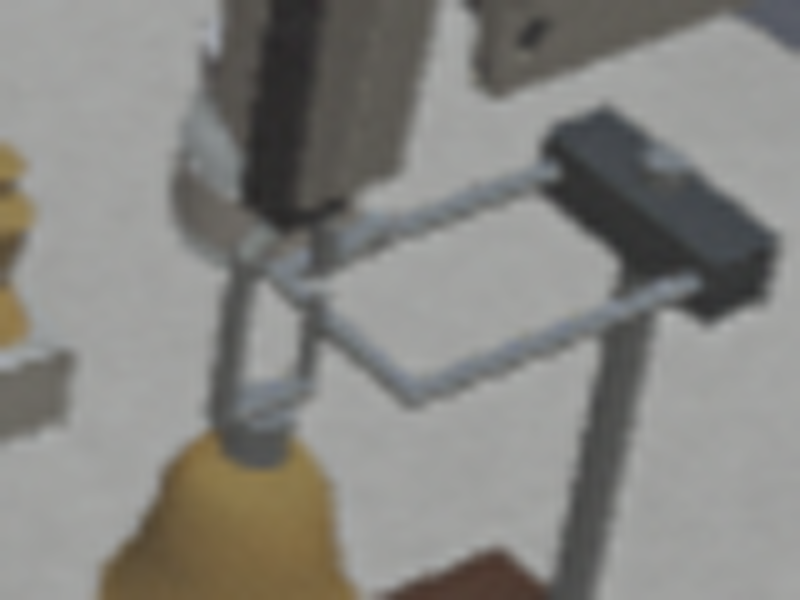

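The picture agrees with the predicted poses: loop corners at crop (275,268) and (412,390), beak tip near (380,215), so the bar is at about z 0.175. Lowering 14 mm, then feeling in small steps.

>>> carry_out:
  targets:
    - {"x": 0, "y": 0, "z": 0.004, "ax": 0, "ay": 0, "az": 0, "hand": 0}
    - {"x": 0, "y": 0, "z": 0.008, "ax": 0, "ay": 0, "az": 0, "hand": 0}
    - {"x": 0, "y": 0, "z": 0.011, "ax": 0, "ay": 0, "az": 0, "hand": 0}
    - {"x": 0, "y": 0, "z": 0.013, "ax": 0, "ay": 0, "az": 0, "hand": 0}
    - {"x": 0, "y": 0, "z": 0.014, "ax": 0, "ay": 0, "az": 0, "hand": 0}
    - {"x": 0, "y": 0, "z": 0.014, "ax": 0, "ay": 0, "az": 0, "hand": 0}

```text
t: 6.92
tool_pos: [0.5384, -0.1908, 0.4039]
orientation: [-0.11, -3.14, -0.0]
force: [0.2, -0.7, -3.3]
opening: 0.0159
gripper_force: 50.0
```

>>> carry_out:
  targets:
    - {"x": 0, "y": 0, "z": 0.001, "ax": 0, "ay": 0, "az": 0, "hand": 0}
    - {"x": 0, "y": 0, "z": 0.0015, "ax": 0, "ay": 0, "az": 0, "hand": 0}
    - {"x": 0, "y": 0, "z": 0.0015, "ax": 0, "ay": 0, "az": 0, "hand": 0}

```text
t: 7.3
tool_pos: [0.5384, -0.1908, 0.4024]
orientation: [-0.11, -3.14, -0.0]
force: [-1.3, -0.9, -4.3]
opening: 0.0157
gripper_force: 50.0
```

>>> carry_out:
  targets:
    - {"x": 0, "y": 0, "z": 0.001, "ax": 0, "ay": 0, "az": 0, "hand": 0}
    - {"x": 0, "y": 0, "z": 0.0015, "ax": 0, "ay": 0, "az": 0, "hand": 0}
    - {"x": 0, "y": 0, "z": 0.0015, "ax": 0, "ay": 0, "az": 0, "hand": 0}

```text
t: 7.68
tool_pos: [0.5384, -0.1908, 0.4009]
orientation: [-0.11, -3.14, -0.0]
force: [0.5, 1.1, -4.3]
opening: 0.0155
gripper_force: 50.0
```

>>> carry_out:
  targets:
    - {"x": 0, "y": 0, "z": 0.0005, "ax": 0, "ay": 0, "az": 0, "hand": 0}
    - {"x": 0, "y": 0, "z": 0.001, "ax": 0, "ay": 0, "az": 0, "hand": 0}
    - {"x": 0, "y": 0, "z": 0.001, "ax": 0, "ay": 0, "az": 0, "hand": 0}

```text
t: 8.05
tool_pos: [0.5384, -0.1908, 0.3998]
orientation: [-0.11, -3.14, -0.0]
force: [0.0, 0.3, -4.2]
opening: 0.0157
gripper_force: 50.0
```

>>> carry_out:
  targets:
    - {"x": 0, "y": 0, "z": 0.0005, "ax": 0, "ay": 0, "az": 0, "hand": 0}
    - {"x": 0, "y": 0, "z": 0.001, "ax": 0, "ay": 0, "az": 0, "hand": 0}
    - {"x": 0, "y": 0, "z": 0.001, "ax": 0, "ay": 0, "az": 0, "hand": 0}

```text
t: 8.43
tool_pos: [0.5384, -0.1908, 0.3988]
orientation: [-0.11, -3.14, -0.0]
force: [-0.7, 0.2, -4.6]
opening: 0.0158
gripper_force: 50.0
```

>>> carry_out:
  targets:
    - {"x": 0, "y": 0, "z": 0.0005, "ax": 0, "ay": 0, "az": 0, "hand": 0}
    - {"x": 0, "y": 0, "z": 0.001, "ax": 0, "ay": 0, "az": 0, "hand": 0}
    - {"x": 0, "y": 0, "z": 0.001, "ax": 0, "ay": 0, "az": 0, "hand": 0}

```text
t: 8.8
tool_pos: [0.5384, -0.1908, 0.3979]
orientation: [-0.11, -3.14, 0.0]
force: [0.6, -1.4, -4.0]
opening: 0.0159
gripper_force: 50.0
```

>>> carry_out:
  targets:
    - {"x": 0, "y": 0, "z": 0.0005, "ax": 0, "ay": 0, "az": 0, "hand": 0}
    - {"x": 0, "y": 0, "z": 0.001, "ax": 0, "ay": 0, "az": 0, "hand": 0}
    - {"x": 0, "y": 0, "z": 0.001, "ax": 0, "ay": 0, "az": 0, "hand": 0}

```text
t: 9.18
tool_pos: [0.5384, -0.1908, 0.3969]
orientation: [-0.11, -3.14, -0.0]
force: [0.3, -0.3, -4.0]
opening: 0.0156
gripper_force: 50.0
```

>>> carry_out:
  targets:
    - {"x": 0, "y": 0, "z": 0.0005, "ax": 0, "ay": 0, "az": 0, "hand": 0}
    - {"x": 0, "y": 0, "z": 0.001, "ax": 0, "ay": 0, "az": 0, "hand": 0}
    - {"x": 0, "y": 0, "z": 0.001, "ax": 0, "ay": 0, "az": 0, "hand": 0}

```text
t: 9.55
tool_pos: [0.5384, -0.1908, 0.3958]
orientation: [-0.11, -3.14, -0.0]
force: [0.2, 0.7, -3.9]
opening: 0.0157
gripper_force: 50.0
```

>>> carry_out:
  targets:
    - {"x": 0, "y": 0, "z": 0.0005, "ax": 0, "ay": 0, "az": 0, "hand": 0}
    - {"x": 0, "y": 0, "z": 0.001, "ax": 0, "ay": 0, "az": 0, "hand": 0}
    - {"x": 0, "y": 0, "z": 0.001, "ax": 0, "ay": 0, "az": 0, "hand": 0}

```text
t: 9.93
tool_pos: [0.5384, -0.1908, 0.3948]
orientation: [-0.11, -3.14, -0.0]
force: [0.3, 0.8, -4.8]
opening: 0.0159
gripper_force: 50.0
```

>>> carry_out:
  targets:
    - {"x": 0, "y": 0, "z": 0.0005, "ax": 0, "ay": 0, "az": 0, "hand": 0}
    - {"x": 0, "y": 0, "z": 0.001, "ax": 0, "ay": 0, "az": 0, "hand": 0}
    - {"x": 0, "y": 0, "z": 0.001, "ax": 0, "ay": 0, "az": 0, "hand": 0}

```text
t: 10.3
tool_pos: [0.5384, -0.1908, 0.3939]
orientation: [-0.11, -3.14, 0.0]
force: [-0.6, 0.4, -4.2]
opening: 0.0157
gripper_force: 50.0
```

>>> carry_out:
  targets:
    - {"x": 0, "y": 0, "z": 0.0005, "ax": 0, "ay": 0, "az": 0, "hand": 0}
    - {"x": 0, "y": 0, "z": 0.001, "ax": 0, "ay": 0, "az": 0, "hand": 0}
    - {"x": 0, "y": 0, "z": 0.001, "ax": 0, "ay": 0, "az": 0, "hand": 0}

```text
t: 10.68
tool_pos: [0.5384, -0.1908, 0.3929]
orientation: [-0.11, -3.14, -0.0]
force: [-0.6, -0.1, -4.3]
opening: 0.0156
gripper_force: 50.0
```

>>> carry_out:
  targets:
    - {"x": 0, "y": 0, "z": 0.0005, "ax": 0, "ay": 0, "az": 0, "hand": 0}
    - {"x": 0, "y": 0, "z": 0.001, "ax": 0, "ay": 0, "az": 0, "hand": 0}
    - {"x": 0, "y": 0, "z": 0.001, "ax": 0, "ay": 0, "az": 0, "hand": 0}

```text
t: 11.05
tool_pos: [0.5385, -0.1908, 0.3922]
orientation: [0.11, 3.139, -0.0]
force: [-0.0, -0.2, -2.3]
opening: 0.0157
gripper_force: 50.0
```

>>> carry_out:
  targets:
    - {"x": 0, "y": 0, "z": 0.0005, "ax": 0, "ay": 0, "az": 0, "hand": 0}
    - {"x": 0, "y": 0, "z": 0.001, "ax": 0, "ay": 0, "az": 0, "hand": 0}
    - {"x": 0, "y": 0, "z": 0.001, "ax": 0, "ay": 0, "az": 0, "hand": 0}

```text
t: 11.42
tool_pos: [0.5385, -0.1908, 0.3918]
orientation: [0.11, 3.139, -0.001]
force: [-2.8, 1.0, 6.0]
opening: 0.0159
gripper_force: 50.0
```

Run:
```python
from h import *
s=read_state(); print(s['tool_pos'],s['force'],s['wrist_torque'])
im,d=read_camera('side'); np.savez('side3.npz',im=im,d=d);cv2.imwrite('pics/s5.png',cv2.resize(im[190:250,330:410],None,fx=10,fy=10,interpolation=cv2.INTER_CUBIC))
C=lambda p:((p-np.array([330,190]))*10).round(0).tolist()
t=s['tool_pos']
for k,b in dict(tip=(29,0,109),nose=(12,0,102.5),gatebase=(12,0,70),spinebase=(-12,0,67),gatetop=(12,0,95),cont=(20,0,98.6)).items(): print(k,C(proj('side',bellpt(t,-4,b))))
```

```text
[ 0.53851268 -0.19082921  0.39179837] [-2.81752314  0.9568667   5.95394274] [ 0.36254412  0.40846808 -0.02752336]
tip [[370.0, 297.0]]
nose [[308.0, 342.0]]
gatebase [[291.0, 449.0]]
spinebase [[208.0, 492.0]]
gatetop [[304.0, 367.0]]
cont [[334.0, 344.0]]
```

View pics/s5.png

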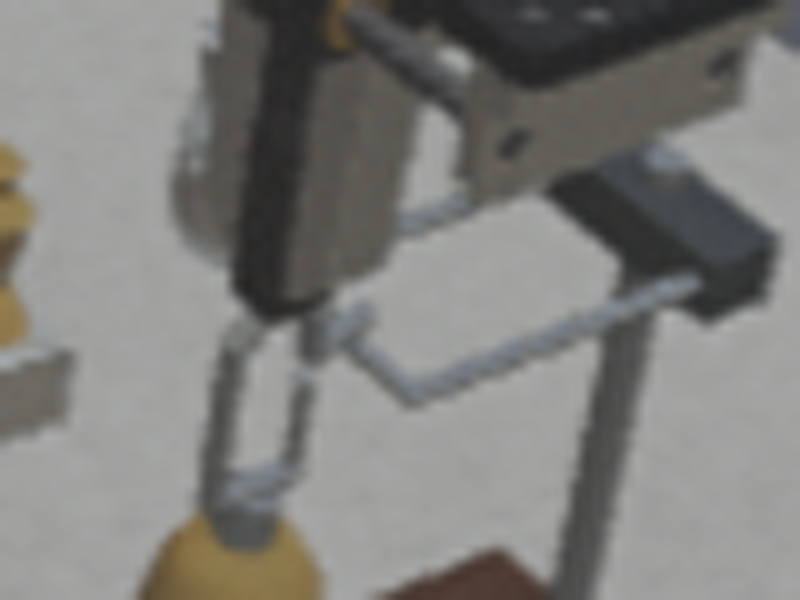

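Contact felt: about +10 N upward, and the beak at crop (365,315) is resting on the bar. Contact began at TCP z ≈ 0.3923. Raising to z ≈ 0.397 to press the gate, then feeling forward.

>>> carry_out:
  targets:
    - {"x": 0, "y": 0, "z": -0.003, "ax": 0, "ay": 0, "az": 0, "hand": 0}
    - {"x": 0, "y": 0, "z": -0.006, "ax": 0, "ay": 0, "az": 0, "hand": 0}
    - {"x": 0, "y": 0, "z": -0.006, "ax": 0, "ay": 0, "az": 0, "hand": 0}

```text
t: 11.85
tool_pos: [0.5384, -0.1908, 0.3967]
orientation: [-0.11, -3.139, -0.0]
force: [-0.5, 0.2, -4.5]
opening: 0.0159
gripper_force: 50.0
```

>>> carry_out:
  targets:
    - {"x": -0.001, "y": 0, "z": 0, "ax": 0, "ay": 0, "az": 0, "hand": 0}
    - {"x": -0.002, "y": 0, "z": 0, "ax": 0, "ay": 0, "az": 0, "hand": 0}
    - {"x": -0.002, "y": 0, "z": 0, "ax": 0, "ay": 0, "az": 0, "hand": 0}

```text
t: 12.22
tool_pos: [0.5405, -0.191, 0.3968]
orientation: [-0.11, -3.139, -0.0]
force: [0.3, -1.2, -3.7]
opening: 0.0155
gripper_force: 50.0
```

>>> carry_out:
  targets:
    - {"x": -0.001, "y": 0, "z": 0, "ax": 0, "ay": 0, "az": 0, "hand": 0}
    - {"x": -0.0015, "y": 0, "z": 0, "ax": 0, "ay": 0, "az": 0, "hand": 0}
    - {"x": -0.0015, "y": 0, "z": 0, "ax": 0, "ay": 0, "az": 0, "hand": 0}

```text
t: 12.6
tool_pos: [0.542, -0.191, 0.3969]
orientation: [-0.11, -3.14, 0.0]
force: [-0.5, 1.1, -3.7]
opening: 0.016
gripper_force: 50.0
```

>>> carry_out:
  targets:
    - {"x": -0.0005, "y": 0, "z": 0, "ax": 0, "ay": 0, "az": 0, "hand": 0}
    - {"x": -0.001, "y": 0, "z": 0, "ax": 0, "ay": 0, "az": 0, "hand": 0}
    - {"x": -0.001, "y": 0, "z": 0, "ax": 0, "ay": 0, "az": 0, "hand": 0}

```text
t: 12.98
tool_pos: [0.5429, -0.1911, 0.3969]
orientation: [-0.11, -3.14, 0.0]
force: [0.2, 0.5, -4.3]
opening: 0.0157
gripper_force: 50.0
```

>>> carry_out:
  targets:
    - {"x": -0.0005, "y": 0, "z": 0, "ax": 0, "ay": 0, "az": 0, "hand": 0}
    - {"x": -0.001, "y": 0, "z": 0, "ax": 0, "ay": 0, "az": 0, "hand": 0}
    - {"x": -0.001, "y": 0, "z": 0, "ax": 0, "ay": 0, "az": 0, "hand": 0}

```text
t: 13.35
tool_pos: [0.544, -0.1912, 0.397]
orientation: [0.11, 3.14, -0.0]
force: [0.3, -0.0, -4.0]
opening: 0.016
gripper_force: 50.0
```

>>> carry_out:
  targets:
    - {"x": -0.0005, "y": 0, "z": 0, "ax": 0, "ay": 0, "az": 0, "hand": 0}
    - {"x": -0.001, "y": 0, "z": 0, "ax": 0, "ay": 0, "az": 0, "hand": 0}
    - {"x": -0.001, "y": 0, "z": 0, "ax": 0, "ay": 0, "az": 0, "hand": 0}

```text
t: 13.72
tool_pos: [0.5449, -0.1912, 0.3969]
orientation: [-0.11, -3.14, -0.0]
force: [0.8, -0.4, -4.4]
opening: 0.0157
gripper_force: 50.0
```

>>> carry_out:
  targets:
    - {"x": 0, "y": 0, "z": -0.0015, "ax": 0, "ay": 0, "az": 0, "hand": 0}
    - {"x": -0.0005, "y": 0, "z": -0.0015, "ax": 0, "ay": 0, "az": 0, "hand": 0}
    - {"x": -0.001, "y": 0, "z": -0.0015, "ax": 0, "ay": 0, "az": 0, "hand": 0}
    - {"x": -0.001, "y": 0, "z": -0.0015, "ax": 0, "ay": 0, "az": 0, "hand": 0}

```text
t: 14.22
tool_pos: [0.5458, -0.1913, 0.3984]
orientation: [-0.11, -3.139, -0.0]
force: [-2.0, 0.1, -4.7]
opening: 0.0158
gripper_force: 50.0
```

>>> carry_out:
  targets:
    - {"x": -0.0005, "y": 0, "z": 0, "ax": 0, "ay": 0, "az": 0, "hand": 0}
    - {"x": -0.001, "y": 0, "z": 0, "ax": 0, "ay": 0, "az": 0, "hand": 0}
    - {"x": -0.001, "y": 0, "z": 0, "ax": 0, "ay": 0, "az": 0, "hand": 0}

```text
t: 14.6
tool_pos: [0.5469, -0.1914, 0.3983]
orientation: [-0.11, -3.139, -0.0]
force: [-2.8, -0.0, -4.1]
opening: 0.0162
gripper_force: 50.0
```

Gate contact felt at TCP x ≈ 0.546 (Fx about −2.5 N). Pressing on slowly.

>>> carry_out:
  targets:
    - {"x": 0, "y": 0, "z": -0.0005, "ax": 0, "ay": 0, "az": 0, "hand": 0}
    - {"x": -0.001, "y": 0, "z": -0.0005, "ax": 0, "ay": 0, "az": 0, "hand": 0}
    - {"x": -0.002, "y": 0, "z": -0.0005, "ax": 0, "ay": 0, "az": 0, "hand": 0}
    - {"x": -0.002, "y": 0, "z": -0.0005, "ax": 0, "ay": 0, "az": 0, "hand": 0}

```text
t: 15.1
tool_pos: [0.5489, -0.1915, 0.3986]
orientation: [-0.11, -3.139, -0.0]
force: [-2.5, -1.2, -6.7]
opening: 0.016
gripper_force: 50.0
```

>>> carry_out:
  targets:
    - {"x": -0.001, "y": 0, "z": 0, "ax": 0, "ay": 0, "az": 0, "hand": 0}
    - {"x": -0.002, "y": 0, "z": 0, "ax": 0, "ay": 0, "az": 0, "hand": 0}
    - {"x": -0.002, "y": 0, "z": 0, "ax": 0, "ay": 0, "az": 0, "hand": 0}

```text
t: 15.48
tool_pos: [0.5509, -0.1917, 0.3988]
orientation: [-0.11, -3.139, -0.0]
force: [-3.1, -0.0, -7.0]
opening: 0.0157
gripper_force: 50.0
```

>>> carry_out:
  targets:
    - {"x": -0.001, "y": 0, "z": 0, "ax": 0, "ay": 0, "az": 0, "hand": 0}
    - {"x": -0.002, "y": 0, "z": 0, "ax": 0, "ay": 0, "az": 0, "hand": 0}
    - {"x": -0.003, "y": 0, "z": 0, "ax": 0, "ay": 0, "az": 0, "hand": 0}
    - {"x": -0.003, "y": 0, "z": 0, "ax": 0, "ay": 0, "az": 0, "hand": 0}

```text
t: 15.98
tool_pos: [0.554, -0.1919, 0.3991]
orientation: [0.11, 3.14, -0.0]
force: [-4.1, -0.4, -5.2]
opening: 0.0157
gripper_force: 50.0
```

>>> carry_out:
  targets:
    - {"x": -0.001, "y": 0, "z": 0, "ax": 0, "ay": 0, "az": 0, "hand": 0}
    - {"x": -0.002, "y": 0, "z": 0, "ax": 0, "ay": 0, "az": 0, "hand": 0}
    - {"x": -0.002, "y": 0, "z": 0, "ax": 0, "ay": 0, "az": 0, "hand": 0}

```text
t: 16.35
tool_pos: [0.5559, -0.192, 0.399]
orientation: [0.11, 3.14, -0.0]
force: [-5.5, 0.3, -4.3]
opening: 0.016
gripper_force: 50.0
```

>>> carry_out:
  targets:
    - {"x": -0.001, "y": 0, "z": 0, "ax": 0, "ay": 0, "az": 0, "hand": 0}
    - {"x": -0.002, "y": 0, "z": 0, "ax": 0, "ay": 0, "az": 0, "hand": 0}
    - {"x": -0.002, "y": 0, "z": 0, "ax": 0, "ay": 0, "az": 0, "hand": 0}

```text
t: 16.73
tool_pos: [0.5579, -0.1921, 0.3988]
orientation: [-0.11, -3.139, -0.0]
force: [-4.8, 1.0, -5.0]
opening: 0.0157
gripper_force: 50.0
```

>>> carry_out:
  targets:
    - {"x": -0.001, "y": 0, "z": 0, "ax": 0, "ay": 0, "az": 0, "hand": 0}
    - {"x": -0.002, "y": 0, "z": 0, "ax": 0, "ay": 0, "az": 0, "hand": 0}
    - {"x": -0.002, "y": 0, "z": 0, "ax": 0, "ay": 0, "az": 0, "hand": 0}

```text
t: 17.1
tool_pos: [0.5599, -0.1923, 0.3985]
orientation: [-0.109, -3.139, -0.0]
force: [-3.3, 0.5, -6.9]
opening: 0.016
gripper_force: 50.0
```

>>> carry_out:
  targets:
    - {"x": -0.001, "y": 0, "z": 0, "ax": 0, "ay": 0, "az": 0, "hand": 0}
    - {"x": -0.002, "y": 0, "z": 0, "ax": 0, "ay": 0, "az": 0, "hand": 0}
    - {"x": -0.002, "y": 0, "z": 0, "ax": 0, "ay": 0, "az": 0, "hand": 0}

```text
t: 17.48
tool_pos: [0.5619, -0.1924, 0.3986]
orientation: [-0.11, -3.139, -0.0]
force: [-3.5, 0.1, -8.4]
opening: 0.0161
gripper_force: 50.0
```

>>> carry_out:
  targets:
    - {"x": -0.001, "y": 0, "z": 0, "ax": 0, "ay": 0, "az": 0, "hand": 0}
    - {"x": -0.0015, "y": 0, "z": 0, "ax": 0, "ay": 0, "az": 0, "hand": 0}
    - {"x": -0.0015, "y": 0, "z": 0, "ax": 0, "ay": 0, "az": 0, "hand": 0}

```text
t: 17.85
tool_pos: [0.5634, -0.1925, 0.3987]
orientation: [0.109, 3.14, 0.0]
force: [-3.4, 0.6, -9.7]
opening: 0.0159
gripper_force: 50.0
```

>>> carry_out:
  targets:
    - {"x": -0.0005, "y": 0, "z": 0.001, "ax": 0, "ay": 0, "az": 0, "hand": 0}
    - {"x": -0.0005, "y": 0, "z": 0.002, "ax": 0, "ay": 0, "az": 0, "hand": 0}
    - {"x": -0.0005, "y": 0, "z": 0.003, "ax": 0, "ay": 0, "az": 0, "hand": 0}
    - {"x": -0.0005, "y": 0, "z": 0.003, "ax": 0, "ay": 0, "az": 0, "hand": 0}

```text
t: 18.35
tool_pos: [0.5642, -0.1926, 0.3968]
orientation: [0.109, 3.138, -0.001]
force: [-1.3, -0.3, -4.5]
opening: 0.0158
gripper_force: 50.0
```

>>> carry_out:
  targets:
    - {"x": 0, "y": 0, "z": 0.002, "ax": 0, "ay": 0, "az": 0, "hand": 0}
    - {"x": 0, "y": 0, "z": 0.004, "ax": 0, "ay": 0, "az": 0, "hand": 0}
    - {"x": 0, "y": 0, "z": 0.006, "ax": 0, "ay": 0, "az": 0, "hand": 0}
    - {"x": 0, "y": 0, "z": 0.006, "ax": 0, "ay": 0, "az": 0, "hand": 0}

```text
t: 18.85
tool_pos: [0.5638, -0.1925, 0.3895]
orientation: [-0.11, -3.139, -0.0]
force: [0.2, -0.3, -5.0]
opening: 0.0161
gripper_force: 50.0
```

>>> carry_out:
  targets:
    - {"x": 0, "y": 0, "z": 0.003, "ax": 0, "ay": 0, "az": 0, "hand": 0}
    - {"x": 0, "y": 0, "z": 0.006, "ax": 0, "ay": 0, "az": 0, "hand": 0}
    - {"x": 0, "y": 0, "z": 0.0085, "ax": 0, "ay": 0, "az": 0, "hand": 0}
    - {"x": 0, "y": 0, "z": 0.0085, "ax": 0, "ay": 0, "az": 0, "hand": 0}

```text
t: 19.35
tool_pos: [0.5638, -0.1925, 0.381]
orientation: [-0.11, -3.139, -0.0]
force: [-0.3, 0.5, -3.7]
opening: 0.016
gripper_force: 50.0
```

>>> carry_out:
  targets:
    - {"x": 0, "y": 0, "z": 0.0005, "ax": 0, "ay": 0, "az": 0, "hand": 0}
    - {"x": 0, "y": 0, "z": 0.001, "ax": 0, "ay": 0, "az": 0, "hand": 0}
    - {"x": 0, "y": 0, "z": 0.001, "ax": 0, "ay": 0, "az": 0, "hand": 0}

```text
t: 19.73
tool_pos: [0.5639, -0.1926, 0.3805]
orientation: [0.11, 3.14, -0.0]
force: [-0.3, -0.4, -4.8]
opening: 0.0157
gripper_force: 50.0
```

>>> carry_out:
  targets:
    - {"x": 0, "y": 0, "z": 0.0005, "ax": 0, "ay": 0, "az": 0, "hand": 0}
    - {"x": 0, "y": 0, "z": 0.001, "ax": 0, "ay": 0, "az": 0, "hand": 0}
    - {"x": 0, "y": 0, "z": 0.001, "ax": 0, "ay": 0, "az": 0, "hand": 0}

```text
t: 20.1
tool_pos: [0.5639, -0.1926, 0.3794]
orientation: [-0.11, -3.14, -0.0]
force: [0.5, 0.9, -4.2]
opening: 0.0157
gripper_force: 50.0
```

>>> carry_out:
  targets:
    - {"x": 0, "y": 0, "z": 0.0005, "ax": 0, "ay": 0, "az": 0, "hand": 0}
    - {"x": 0, "y": 0, "z": 0.001, "ax": 0, "ay": 0, "az": 0, "hand": 0}
    - {"x": 0, "y": 0, "z": 0.001, "ax": 0, "ay": 0, "az": 0, "hand": 0}

```text
t: 20.48
tool_pos: [0.5639, -0.1926, 0.3788]
orientation: [0.11, 3.139, -0.0]
force: [-0.8, 0.6, -1.0]
opening: 0.0158
gripper_force: 50.0
```

The crook now rests on the bar (about 3 N carried). Releasing gently.

>>> carry_out:
  targets:
    - {"x": 0, "y": 0, "z": 0.0002, "ax": 0, "ay": 0, "az": 0, "hand": 0}
    - {"x": 0, "y": 0, "z": 0.0002, "ax": 0, "ay": 0, "az": 0, "hand": 0}
    - {"x": 0, "y": 0, "z": 0.0002, "ax": 0, "ay": 0, "az": 0, "hand": 0}
  newtons: 10

```text
t: 20.85
tool_pos: [0.5639, -0.1927, 0.3786]
orientation: [0.11, 3.139, -0.001]
force: [-2.5, -2.2, 0.7]
opening: 0.0161
gripper_force: 10.0
```

>>> carry_out:
  targets:
    - {"x": 0, "y": 0, "z": 0, "ax": 0, "ay": 0, "az": 0, "hand": 20}
    - {"x": 0, "y": 0, "z": 0, "ax": 0, "ay": 0, "az": 0, "hand": 24}
    - {"x": 0, "y": 0, "z": 0, "ax": 0, "ay": 0, "az": 0, "hand": 30}
    - {"x": 0, "y": 0, "z": 0, "ax": 0, "ay": 0, "az": 0, "hand": 40}
    - {"x": 0, "y": 0, "z": 0, "ax": 0, "ay": 0, "az": 0, "hand": 50}
    - {"x": 0, "y": 0, "z": 0, "ax": 0, "ay": 0, "az": 0, "hand": 60}
    - {"x": 0, "y": 0, "z": 0, "ax": 0, "ay": 0, "az": 0, "hand": 60}

```text
t: 21.72
tool_pos: [0.5639, -0.1926, 0.3782]
orientation: [-0.11, -3.14, -0.0]
force: [-0.2, 0.2, 0.1]
opening: 0.0554
gripper_force: 0.0
```

Fingers are free. Moving straight up and looking.

>>> carry_out:
  targets:
    - {"x": 0, "y": 0, "z": -0.01, "ax": 0, "ay": 0, "az": 0, "hand": 60}
    - {"x": 0, "y": 0, "z": -0.03, "ax": 0, "ay": 0, "az": 0, "hand": 60}
    - {"x": 0, "y": 0, "z": -0.06, "ax": 0, "ay": 0, "az": 0, "hand": 60}
    - {"x": 0, "y": 0, "z": -0.1, "ax": 0, "ay": 0, "az": 0, "hand": 60}
    - {"x": 0, "y": 0, "z": -0.12, "ax": 0, "ay": 0, "az": 0, "hand": 60}
    - {"x": 0, "y": 0, "z": -0.12, "ax": 0, "ay": 0, "az": 0, "hand": 60}
    - {"x": 0, "y": 0, "z": -0.12, "ax": 0, "ay": 0, "az": 0, "hand": 60}
    - {"x": 0, "y": 0, "z": -0.12, "ax": 0, "ay": 0, "az": 0, "hand": 60}

```text
t: 22.72
tool_pos: [0.5637, -0.1925, 0.4961]
orientation: [-0.11, -3.137, -0.002]
force: [-0.2, -0.1, -0.1]
opening: 0.0557
gripper_force: 0.0
```

Run:
```python
from h import *
print(read_state()['force'],read_state()['t'])
im,d=read_camera('side'); c0=[]
for k in range(2):
    b=im.astype(int); m=(b[...,2]>b[...,0]+30)&(b[...,1]>b[...,0]+12); m[:,:335]=0;m[:200]=0;m[290:]=0;m[:,400:]=0; c0.append(biggest(m).mean(0)); im,d=read_camera('side')
print(c0)
cv2.imwrite('pics/s6.png',cv2.resize(im[180:280,320:440],None,fx=6,fy=6,interpolation=cv2.INTER_CUBIC))
```

```text
[-0.21818057 -0.13386224 -0.05276975] 22.725
[array([359.58666667, 256.10666667]), array([359.67105263, 255.94736842])]
```

View pics/s6.png

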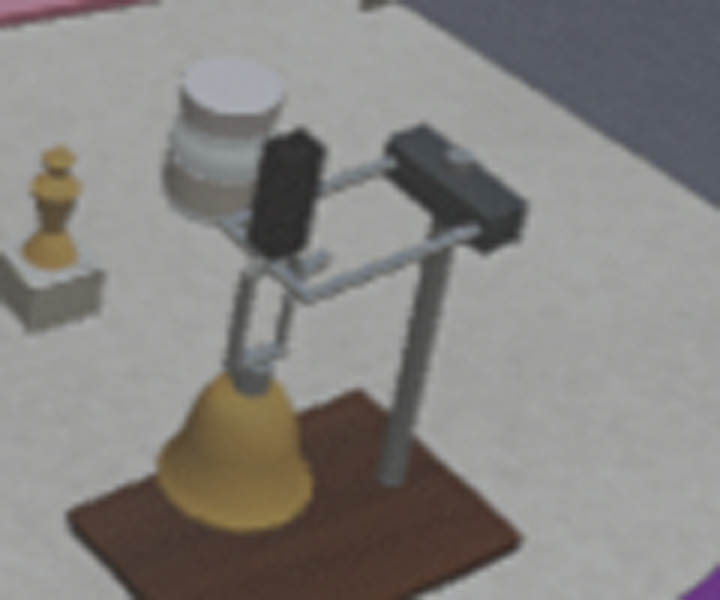

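The bell hangs from the front bar. The block is at crop (290,195), the bell body at (240,470), its lean matches the post's perspective lean, and the gate at (283,320) is shut. I'll let it settle, check that it is still, and hand in.

>>> carry_out:
  targets:
    - {"x": 0, "y": 0, "z": 0, "ax": 0, "ay": 0, "az": 0, "hand": 60}
    - {"x": 0, "y": 0, "z": 0, "ax": 0, "ay": 0, "az": 0, "hand": 60}
    - {"x": 0, "y": 0, "z": 0, "ax": 0, "ay": 0, "az": 0, "hand": 60}
    - {"x": 0, "y": 0, "z": 0, "ax": 0, "ay": 0, "az": 0, "hand": 60}
    - {"x": 0, "y": 0, "z": 0, "ax": 0, "ay": 0, "az": 0, "hand": 60}
    - {"x": 0, "y": 0, "z": 0, "ax": 0, "ay": 0, "az": 0, "hand": 60}
    - {"x": 0, "y": 0, "z": 0, "ax": 0, "ay": 0, "az": 0, "hand": 60}
    - {"x": 0, "y": 0, "z": 0, "ax": 0, "ay": 0, "az": 0, "hand": 60}

```text
t: 23.88
tool_pos: [0.5639, -0.1926, 0.4983]
orientation: [0.11, 3.14, -0.0]
force: [-0.7, -1.0, 0.2]
opening: 0.0559
gripper_force: 0.0
```

Run:
```python
from h import *
c=[]
for k in range(10):
    im,d=read_camera('side'); b=im.astype(int); m=(b[...,2]>b[...,0]+30)&(b[...,1]>b[...,0]+12); m[:,:335]=0;m[:200]=0;m[290:]=0;m[:,400:]=0; c.append(np.argwhere(m).mean(0))
c=np.array(c); print(c.round(2).tolist())
if np.ptp(c,0).max()<.6: print(robot.close_job())
```

```text
[[256.62, 359.22], [256.61, 359.28], [256.6, 359.23], [256.66, 359.32], [256.55, 359.23], [256.61, 359.21], [256.63, 359.27], [256.6, 359.23], [256.64, 359.24], [256.62, 359.24]]
the job is handed in; nothing more can be done
None
```

The bell hangs still and upright from the empty stand's loop with the gate shut and the gripper clear, and I handed the job in at about 24 s of the 48 s; the hand-in gave no verdict.

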